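# Pin the copper-wire spool into its dispenser

## Robot

A 7-joint arm with a two-finger parallel gripper is mounted at the origin on the work surface. World frame = base frame: x ahead of the robot, y to its left, z up, the work surface at z = 0. Lengths are in m, angles in rad, forces in N, time in s.
With the tool pointing down it reaches from about 0.425 to 0.8 m from the base axis. Payload 8.3 kg.
Tool frame: the origin (TCP) lies midway between the tips of the shut fingers; the grasp point (between the pads) lies behind it (hold_point_z is the x of the grasp point in the tool frame, in m); x points along the fingers, y is the direction in which the jaws open and shut, and the axes are right-handed (so a half turn about x gives the same grasp; the last joint's range is limited). The gripper opens to 85 mm and grips with 20 to 120 N. Pads are 22 mm wide; open, the fingers measure 114 mm over their backs; the gripper's body (76 mm by 85 mm) begins 54 mm behind the grasp point. The pads swing forward as they close: fully open they stand 13 mm farther back than shut.
Start: joints at [-1.271, 0.383, 0.016, 1.37, -0.006, 1.388, -0.046], TCP at [0.222, 0.584, 0.231] pointing down, gripper open.
Joint ranges: [-2.95, 2.95], [-0.25, 2.06], [-1.52, 1.56], [0.18, 2.33], [-1.44, 4.58], [0.02, 2.06], [-3.01, 3.01]. Speed limits (rad/s): [2.39, 2.39, 3.01, 3.01, 3.14, 3.14, 3.14].

## Interface

Orientations are given as a unit quaternion [w, x, y, z].
In Python, from rig import * gives the robot as it stands.
- The arm moves only by the shell command python3 -m jog 'ROWS' [FORCE]. ROWS is JSON, a list of rows, each an object of numbers: "wx", "wy", "wz": the turn, a rotation vector about the tool's x, y, z in degrees; "tx", "ty", "tz": the shift along the tool's x, y, z in mm; "jaw": the closure in counts, from 0 (fully open) to 255 (shut). A call has 1 to 10 rows; each row is the pose to reach, as a shift and turn from the pose commanded when the call began, along the tool's axes at that moment; what a row does not reach only later rows make up. A row lasts 1/8 s, in which the tool goes at most 62.5 mm and 10.7 degrees, less where a joint would pass 70% of its speed; a pose out of reach is approached as far as the arm can. A call with a gripper value outside its range is refused whole. The fingers move at their own pace and stop on an object; FORCE is the grip in N (left out, the last holds). Time passes only in rows, so rows that repeat a pose let the fingers close. It gives the time, the measured TCP pose, the force and the opening at its end, in the units of the state.
- get_obs(): the state, without advancing time (a new reading comes with each control period).
- read_camera(name): name is "scene" or "top" or "wrist"; returns a dict with "pixels" (420x560x3 uint8, red, green, blue), "z_map" (420x560 float32, m along the optical axis (not along the pixel's ray), 0 where there is no reading), "camera_matrix" (3x3 intrinsics, pixels), "R" (3x3) and "t" (3): a world point X has camera coordinates R X + t; the wrist camera has in their place "tool_from_camera" (4x4, takes a point from camera to tool coordinates, whose origin is the TCP and whose axes are the tool frame's). Camera axes: x right, y down, z forward; pixel columns grow to the right and rows downward; lengths in m; the calibration is good to about 2 mm. A picture is of the moment at which its call begins: read the wrist's pose just before it.
- close_job(): hands the job in, once; it reports no verdict.
The state is a dict: "clock": time; "joint_positions": joint angles; "qd": joint speeds; "joint_torque": joint torques, N m; "ee_pos": TCP position; "tool_rot": TCP orientation; "wrist_force": force on the tool from outside, world axes, zero at the start; "moment": the same for the moment, N m; "gripper_width": finger opening in m.
Only numpy, scipy, OpenCV 4.12 (cv2) and the standard library are available. Lean on these libraries where they do the work, as an engineer would, in place of code of your own. Each camera call takes 0.05 s, during which the arm holds its last target.

## Task

Pin the orange spool of copper wire into the white dispenser: take the orange-knobbed spindle from the wooden rest and thread it straight down through the bore of the dispenser's upper arm, through the spool and into the bore of the base below. Keep hold of it until it is nearly home rather than dropping it, and leave it fully home, its flange flat on the upper arm; leave the black and the teal spindle in the rest.

Things in the scene. Friction and masses are not known exactly. Their poses are not given: they have to be found in the camera images.
- orange_spindle_knob (a point): Middle of the orange knob (30 mm across, 48 mm tall) atop an upright spindle, 165 mm tall, 150 g. Below the knob: steel flange 40 mm across, 5 mm thick, underside 34 mm below this point; under it a cone (28 mm wide, 14 mm long), then a shaft 12 mm thick whose blunt foot is 146 mm below this point. z points up its axis. Stands 35 mm deep in a socket of the rest (lift straight up; may lean 3 degrees).
- upper_bore (a point): Centre of the bore's mouth on the top face of the fixed white C-frame's upper arm (16 mm thick, 80 mm wide, 120 mm above the table); z up. A 30 mm bore through the arm, another straight below through the base (120 x 110 x 30 mm); gap 74 mm, with a freely turning orange spool (74 mm across, 44 mm tall, bore 36 mm) in it on the same axis. Home: flange on the arm, knob's middle 34 mm above this point.
- black_spindle_knob (a point): Middle of the knob of the black spindle, to be left alone; otherwise same shape and size as the orange one, z up its axis. It stands in the same fixed wooden rest (210 x 60 mm, 45 mm tall), which has three sockets in a straight row, 75 mm apart; the spindles may be in any order.
- teal_spindle_knob (a point): Middle of the knob of the teal (blue-green) spindle, to be left alone; otherwise same shape and size as the orange one, z up its axis. It stands in the remaining socket of the rest.
There are look-alikes about, which are no part of the job. Leave any yellow look-alike of the part that bears orange_spindle_knob alone.

How it is judged:
By the outcome, as a careful person would: the job done as asked, in the order asked, and still so for the second after the job is handed in, with the robot touching nothing.
It also fails if it takes over 38 s, if anything falls off the work surface, if the arm or the gripper's body presses on something with over 40 N, if the wrist force passes 120 N, or if a joint passes its speed limit or range.

## Working session

There is one attempt and no reset: what is moved stays moved. The work goes in short steps, Python scripts to look and compute and a shell command to move; the robot and the scene stay as the last step left them, time stands still between calls to the robot, and variables do not carry over. Pictures are saved under pics/ and viewed, and the job is handed in when it is done.

```bash
ls; mkdir -p pics; cat > h.py <<'E'
from rig import *
import numpy as np, cv2
def save(n,c): cv2.imwrite(f'pics/{n}.png',c['pixels'][:,:,::-1])
def world(c):
    K=c['camera_matrix'];z=c['z_map'];v,u=np.mgrid[:z.shape[0],:z.shape[1]]
    P=np.stack([(u-K[0,2])/K[0,0]*z,(v-K[1,2])/K[1,1]*z,z],-1)
    return (P-c['t'])@c['R']
E
python3 - <<'E'
from h import *
import pickle
o=get_obs();print(o)
for n in('scene','top'):
    c=read_camera(n);save(n+'0',c);pickle.dump(c,open(n+'0.pkl','wb'));print(n,c['camera_matrix'],c['R'],c['t'])
c=read_camera('wrist');save('wrist0',c);print(c['tool_from_camera'],c['camera_matrix'])
E
```

```text
pics
{'clock': 0.0, 'joint_positions': array([-1.27089239,  0.38424779,  0.01637101,  1.37113394, -0.0062662 ,
        1.38819643, -0.04648388]), 'qd': array([-0.00094219, -0.00057133, -0.00033965,  0.00028692, -0.00205576,
       -0.00055538,  0.00165025]), 'joint_torque': array([ 6.52709550e-04, -6.27585983e+01,  8.44239704e-01, -3.71826124e+01,
        1.63477723e-02,  1.40205858e-02, -4.01823411e-05]), 'ee_pos': array([0.22161161, 0.5838651 , 0.230282  ]), 'tool_rot': array([ 0.6954096 ,  0.12686029,  0.69560986, -0.1282142 ]), 'wrist_force': array([-0.19049589,  0.08011634,  0.39154388]), 'moment': array([ 0.04039852,  0.02823886, -0.01926533]), 'gripper_width': 0.0854375613701584}
scene [[521.68050277   0.         282.92772665]
 [  0.         521.68050277 205.29347898]
 [  0.           0.           1.        ]] [[-0.51492731  0.85708566 -0.01593845]
 [ 0.72649848  0.42645187 -0.53883092]
 [-0.45502727 -0.28903802 -0.84226315]] [ 0.2827068  -0.29991404  1.32424349]
top [[540.47461985   0.         284.67569797]
 [  0.         540.47461985 209.94087986]
 [  0.           0.           1.        ]] [[ 0.02864732 -0.99950797  0.01277274]
 [-0.99431591 -0.02980469 -0.10221324]
 [ 0.10254364 -0.009772   -0.99468051]] [-0.01811201  0.50126682  1.17573847]
[[-9.32659596e-04 -2.70011181e-01  9.62856735e-01 -1.41636495e-01]
 [ 9.99998983e-01 -1.29097482e-03  6.06612583e-04 -8.84303619e-04]
 [ 1.07923162e-03  9.62856321e-01  2.70012110e-01 -6.82387713e-02]
 [ 0.00000000e+00  0.00000000e+00  0.00000000e+00  1.00000000e+00]] [[335.14366828   0.         276.44722531]
 [  0.         335.14366828 205.75986588]
 [  0.           0.           1.        ]]
```

View pics/scene0.png

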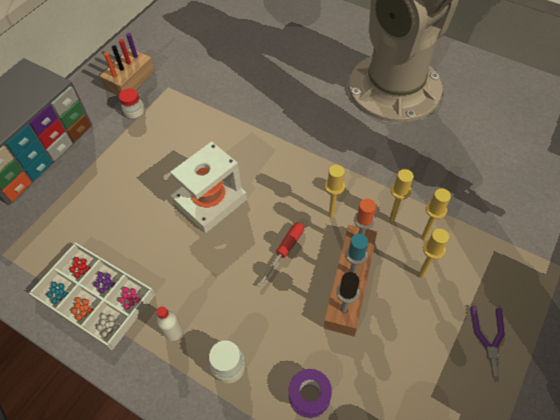

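View pics/top0.png

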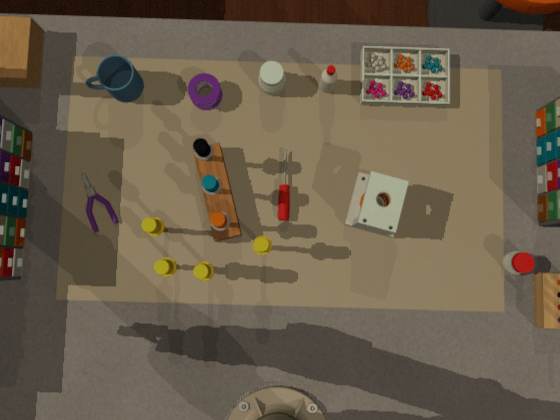

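```bash
python3 -c "
import rig;o=dir(rig);print(o);print(getattr(rig,'hold_point_z',None))"
```

```text
['PlanningError', '__builtins__', '__cached__', '__doc__', '__file__', '__loader__', '__name__', '__package__', '__spec__', 'close_job', 'get_obs', 'hold_point_z', 'read_camera']
-0.0187
```

The scene view shows the orange knob at (367,212), teal at (358,248), black at (348,287) and four yellow look-alikes. The frame's bore is at (203,170). In the top view, the orange knob is at (219,220) and the bore at (383,199).

```bash
cat > m.py <<'E'
from h import *
import pickle
for n in('scene','top'):
    c=pickle.load(open(n+'0.pkl','rb'));W=world(c);p=c['pixels'];hsv=cv2.cvtColor(p,cv2.COLOR_RGB2HSV)
    K,R,t=c['camera_matrix'],c['R'],c['t']
    def rep(name,m):
        k,l,s,ce=cv2.connectedComponentsWithStats(m.astype(np.uint8))
        for i in range(1,k):
            if s[i,4]>40:
                w=W[l==i];h=w[:,2].max(); top=w[w[:,2]>np.percentile(w[:,2],97)-.004]
                print(n,name,s[i],ce[i].round(1),'med',np.median(w,0).round(4),'ztop',np.percentile(w[:,2],97).round(4),'topmean',top.mean(0).round(4),'mid',((top.min(0)+top.max(0))/2).round(4))
    H,S,V=hsv[...,0],hsv[...,1],hsv[...,2]
    z=W[...,2]
    work=(W[...,0]>.3)&(W[...,0]<.85)&(abs(W[...,1])<.4)&(z>.03)
    rep('orange',(H>3)&(H<14)&(S>170)&(V>120)&work&(z>.06))
    rep('teal',(H>85)&(H<110)&(S>120)&work&(z>.1))
    rep('black',(V<60)&work&(z>.1))
    rep('yellow',(H>20)&(H<32)&(S>170)&work&(z>.1))
    rep('white',(S<60)&(V>150)&work&(abs(z-.12)<.006))
    rep('holeinarm',(W[...,2]<.1)&0>0)
E
python3 m.py
```

```text
scene orange [197 168  11   6  46] [202.4 170.8] med [ 0.5012 -0.2255  0.0753] ztop 0.0775 topmean [ 0.5013 -0.2252  0.0754] mid [ 0.5008 -0.2254  0.076 ]
scene orange [203 181  20  16 103] [213.7 189.8] med [ 0.5291 -0.1761  0.075 ] ztop 0.0779 topmean [ 0.5292 -0.177   0.0758] mid [ 0.5275 -0.1782  0.0764]
scene orange [360 199  16  26 286] [367.2 210.4] med [0.4717 0.1328 0.1726] ztop 0.1761 topmean [0.4668 0.1283 0.1743] mid [0.4667 0.1284 0.1747]
scene teal [352 234  16  26 216] [359.6 242.9] med [0.5405 0.1504 0.1734] ztop 0.1763 topmean [0.5387 0.1487 0.1742] mid [0.5382 0.1488 0.1748]
scene black [349 244   6  14  48] [351.1 250.7] med [0.5511 0.1421 0.1556] ztop 0.1712 topmean [0.5518 0.1427 0.1702] mid [0.5513 0.1426 0.1702]
scene black [340 272  19  27 389] [348.9 285. ] med [0.6175 0.1695 0.1723] ztop 0.1761 topmean [0.6116 0.1682 0.1741] mid [0.611  0.1686 0.1755]
scene white [ 170  142   67   55 1642] [203.3 168.1] med [ 0.5159 -0.2029  0.1189] ztop 0.1217 topmean [ 0.5177 -0.2038  0.1195] mid [ 0.5154 -0.2048  0.1207]
top orange [211 211  14  16 130] [217.6 218.3] med 
[... 551 characters left out ...]
 [152.9 225.8] med [0.4496 0.2569 0.162 ] ztop 0.1684 topmean [0.4507 0.2606 0.1752] mid [0.421  0.1421 0.6927]
top yellow [253 236  19  19 276] [261.6 244.9] med [0.4174 0.0412 0.1639] ztop 0.1683 topmean [0.4191 0.0422 0.1836] mid [0.4056 0.0321 0.6926]
top yellow [155 258  22  18 314] [165.5 266.6] med [0.3693 0.2279 0.1625] ztop 0.1683 topmean [0.3696 0.2336 0.1662] mid [0.3709 0.2331 0.1679]
top yellow [193 262  21  19 293] [203.5 270.8] med [0.3636 0.1531 0.1633] ztop 0.1689 topmean [0.3641 0.156  0.1768] mid [0.3644 0.0891 0.693 ]
top white [ 358  171   51   61 1798] [382.9 200.8] med [ 0.5151 -0.2038  0.1208] ztop 0.1245 topmean [ 0.5168 -0.2034  0.1223] mid [ 0.5166 -0.2028  0.1232]
```

```bash
python3 - <<'E'
from h import *
import pickle
from scipy.spatial.transform import Rotation as Ro
s=pickle.load(open('scene0.pkl','rb'));t=pickle.load(open('top0.pkl','rb'))
a=cv2.resize(s['pixels'][185:325,320:400],None,fx=4,fy=4,interpolation=2)
b=cv2.resize(t['pixels'][130:250,180:280],None,fx=4,fy=4,interpolation=2)
im=np.zeros((560,720,3),np.uint8);im[:560,:320]=a;im[:480,320:720]=b
cv2.imwrite('pics/crop1.png',im[:,:,::-1])
a=cv2.resize(s['pixels'][130:235,160:260],None,fx=4,fy=4,interpolation=2)
b=cv2.resize(t['pixels'][160:245,335:420],None,fx=4,fy=4,interpolation=2)
im=np.zeros((420,740,3),np.uint8);im[:,:400]=a;im[:340,400:]=b
cv2.imwrite('pics/crop2.png',im[:,:,::-1])
q=get_obs()['tool_rot'];print(Ro.from_quat(np.roll(q,-1)).as_matrix().round(3))
# bore: hole in white face
for n,c,box in(('scene',s,(170,142,237,197)),('top',t,(358,171,409,232))):
    p=c['pixels'].astype(int);W=world(c)
    white=((p.min(-1)>110)&(abs(W[...,2]-.12)<.008)).astype(np.uint8)
    cs,h=cv2.findContours(white,cv2.RETR_CCOMP,cv2.CHAIN_APPROX_NONE)
    for k,x in enumerate(cs):
        ar=cv2.contourArea(x)
        if h[0][k][3]>=0 and ar>30:
            e=cv2.fitEllipse(x)
            K,R,tt=c['camera_matrix'],c['R'],c['t']
            def cast(u,v,z):
                d=R.T@np.linalg.inv(K)@[u,v,1];C=-R.T@tt;return C+d*(z-C[2])/d[2]
            pts=np.array([cast(*q[0],.12) for q in x])[:,:2].astype(np.float32)
            print(n,ar,e,cast(*e[0],.12).round(4),'circ',cv2.minEnclosingCircle(pts))
E
```

```text
[[-0.001  0.355  0.935]
 [-0.001  0.935 -0.355]
 [-1.    -0.002  0.   ]]
scene 141.5 ((201.94300842285156, 169.6500244140625), (11.32519245147705, 16.22136116027832), 72.63774871826172) [ 0.5226 -0.2027  0.12  ] circ ((0.5222322940826416, -0.20279771089553833), 0.016771014779806137)
top 199.0 ((382.959716796875, 199.01036071777344), (15.752384185791016, 16.25393295288086), 157.0048370361328) [ 0.5205 -0.2039  0.12  ] circ ((0.520569920539856, -0.20400995016098022), 0.017679279670119286)
```

```bash
sleep 0; ls pics
```

```text
crop1.png
crop2.png
scene0.png
top0.png
wrist0.png
```

View pics/crop1.png

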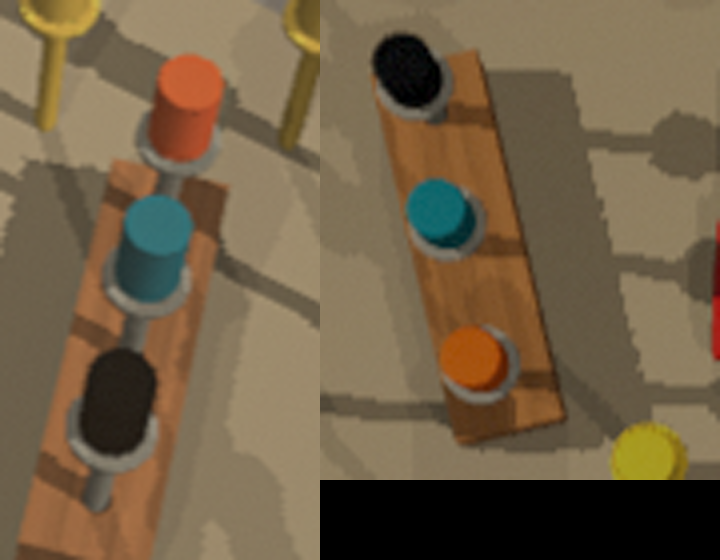

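View pics/crop2.png

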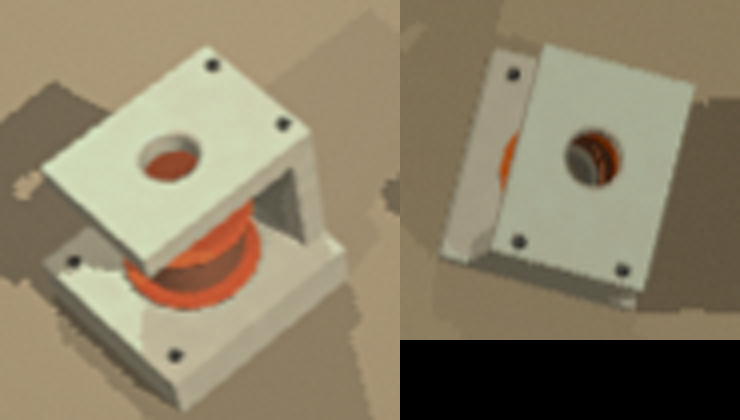

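```bash
cat >> h.py <<'E'
def cast(c,u,v,z):
    R=c['R'];d=R.T@np.linalg.inv(c['camera_matrix'])@np.array([u,v,1.]);C=-R.T@c['t'];return C+d*(z-C[2])/d[2]
E
python3 - <<'E'
from h import *
import pickle
for n in('scene','top'):
    c=pickle.load(open(n+'0.pkl','rb'));W=world(c);hsv=cv2.cvtColor(c['pixels'],cv2.COLOR_RGB2HSV)
    roi=(W[...,0]>.4)&(W[...,0]<.7)&(W[...,1]>.07)&(W[...,1]<.24)
    m=roi&(abs(W[...,2]-.045)<.006)
    pts=W[m][:,:2]
    r=cv2.minAreaRect((pts*1000).astype(np.float32));print(n,m.sum(),r, cv2.boxPoints(r).round(1).tolist())
    for nm,lo,hi in(('orange',3,14),('teal',85,110)):
        k=roi&(hsv[...,0]>lo)&(hsv[...,0]<hi)&(hsv[...,1]>150)&(W[...,2]>.1)&(W[...,2]<.2)
        f=roi&(W[...,2]>.1)&(W[...,2]<.2)
        w=W[k];tp=k&(W[...,2]>np.percentile(w[:,2],95)-.006)
        v,u=np.nonzero(tp);e=cv2.minAreaRect(np.stack([u,v],1).astype(np.float32));print(nm,'top px',e,cast(c,*e[0],.175).round(4))
E
```

```text
scene 1914 ((538.607177734375, 147.4930419921875), (212.27542114257812, 60.03810501098633), 15.341596603393555) [[428.29998779296875, 148.39999389648438], [444.20001220703125, 90.5], [648.9000244140625, 146.60000610351562], [633.0, 204.5]]
orange top px ((367.0, 206.0), (16.0, 14.0), 0.0) [0.4686 0.1291 0.175 ]Traceback (most recent call last):
  File "<stdin>", line 12, in <module>
    return _quantile_unchecked(
        a, q, axis, out, overwrite_input, method, keepdims, weights)
    return _ureduce(a,
                    func=_quantile_ureduce_func,
    ...<5 lines>...
                    overwrite_input=overwrite_input,
                    method=method)
    r = func(a, **kwargs)
    result = _quantile(arr,
                       quantiles=q,
    ...<2 lines>...
                       out=out,
                       weights=wgt)
    slices_having_nans = np.isnan(arr[-1, ...])
                                  ~~~^^^^^^^^^
IndexError: index -1 is out of bounds for axis 0 with size 0
```

```bash
python3 -m jog '[{"ty":-36,"tz":42,"wx":-4},{"ty":-74,"tz":86,"wx":-8},{"ty":-112,"tz":130,"wx":-12},{"ty":-150,"tz":174,"wx":-16},{"ty":-188,"tz":218,"wx":-20},{"ty":-226,"tz":262,"wx":-25},{"ty":-264,"tz":306,"wx":-30},{"ty":-302,"tz":350,"wx":-34},{"ty":-339,"tz":391,"wx":-36},{"ty":-339,"tz":391,"wx":-36}]' 60
```

```text
schema error: expected keys wx, wy, wz, tx, ty, tz, jaw
```

```bash
cat >> h.py <<'E'
from scipy.spatial.transform import Rotation as Ro
def wristw():
    o=get_obs();c=read_camera('wrist');T=np.eye(4);T[:3,:3]=Ro.from_quat(np.roll(o['tool_rot'],-1)).as_matrix();T[:3,3]=o['ee_pos']
    M=np.linalg.inv(T@c['tool_from_camera']);c['R']=M[:3,:3];c['t']=M[:3,3];return o,c
E
python3 - <<'E'
from h import *
o,c=wristw();save('w1',c)
R=Ro.from_quat(np.roll(o['tool_rot'],-1)).as_matrix()
print(o['clock'],o['ee_pos'],R.round(3),o['joint_positions'].round(2))
W=world(c);hsv=cv2.cvtColor(c['pixels'],cv2.COLOR_RGB2HSV)
k=(hsv[...,0]>3)&(hsv[...,0]<14)&(hsv[...,1]>150)&(W[...,2]>.12)&(W[...,2]<.19)
w=W[k];print(k.sum(),np.median(w,0),w.min(0),w.max(0))
tp=w[w[:,2]>np.percentile(w[:,2],90)-.004];print(tp.mean(0),tp.min(0),tp.max(0))
E
```

```text
0.15 [0.22162725 0.58396319 0.23049567] [[-0.001  0.355  0.935]
 [-0.001  0.935 -0.355]
 [-1.    -0.002  0.   ]] [-1.27  0.38  0.02  1.37 -0.01  1.39 -0.05]
90 [0.34031571 0.57639014 0.13239187] [0.33302105 0.57432398 0.12006759] [0.34529633 0.5795287  0.14795871]
[0.34100282 0.5764194  0.13694885] [0.33366009 0.57432398 0.1335624 ] [0.34529633 0.57942494 0.14795871]
```

View pics/w1.png

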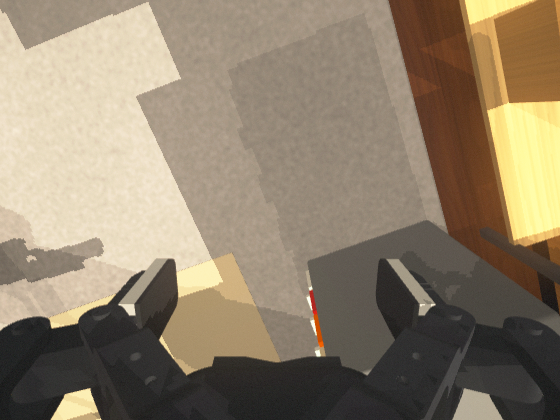

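```bash
python3 - <<'E'
from h import *
o,c=wristw();W=world(c)
for u,v in((400,260),(480,280),(340,270),(420,240),(310,270),(520,330),(360,340)): print(u,v,W[v,u].round(3))
import pickle
c=pickle.load(open('top0.pkl','rb'));W=world(c)
z=W[...,2];m=(z>.19)&(z<.5)
v,u=np.nonzero(m);print(m.sum(), W[m].min(0),W[m].max(0), u.min(),u.max(),v.min(),v.max())
c=pickle.load(open('scene0.pkl','rb'));W=world(c);z=W[...,2];m=(z>.19)&(z<.6)&(W[...,0]>.2);print(m.sum(),W[m].min(0) if m.any() else 0,W[m].max(0) if m.any() else 0)
E
```

```text
400 260 [0.332 0.671 0.07 ]
480 280 [0.331 0.711 0.137]
340 270 [0.331 0.613 0.051]
420 240 [0.331 0.702 0.045]
310 270 [0.331 0.582 0.029]
520 330 [0.233 0.648 0.296]
360 340 [0.332 0.607 0.16 ]Traceback (most recent call last):
  File "<stdin>", line 7, in <module>
    return umr_minimum(a, axis, None, out, keepdims, initial, where)
ValueError: zero-size array to reduction operation minimum which has no identity
```

The wrist view shows a dark cabinet beyond x≈0.33, y>0.57, so I'll move in −y first and then go across.

```bash
python3 -m jog '[{"wx":0,"wy":0,"wz":0,"tx":0,"ty":-37,"tz":25,"jaw":0},{"wx":-4,"wy":0,"wz":0,"tx":0,"ty":-74,"tz":50,"jaw":0},{"wx":-8,"wy":0,"wz":0,"tx":0,"ty":-111,"tz":74,"jaw":0},{"wx":-12,"wy":0,"wz":0,"tx":0,"ty":-144,"tz":119,"jaw":0},{"wx":-16,"wy":0,"wz":0,"tx":0,"ty":-176,"tz":165,"jaw":0},{"wx":-20,"wy":0,"wz":0,"tx":0,"ty":-209,"tz":210,"jaw":0},{"wx":-25,"wy":0,"wz":0,"tx":0,"ty":-241,"tz":255,"jaw":0},{"wx":-30,"wy":0,"wz":0,"tx":0,"ty":-274,"tz":300,"jaw":0},{"wx":-34,"wy":0,"wz":0,"tx":0,"ty":-306,"tz":346,"jaw":0},{"wx":-36,"wy":0,"wz":0,"tx":0,"ty":-339,"tz":391,"jaw":0}]' 60; cat > w.py <<'E'
from h import *
import sys
n=sys.argv[1]
o,c=wristw();save(n,c)
R=Ro.from_quat(np.roll(o['tool_rot'],-1)).as_matrix()
print(o['clock'],o['ee_pos'].round(4),o['joint_positions'].round(2),o['wrist_force'].round(1),o['gripper_width']);print(R.round(4))
W=world(c);hsv=cv2.cvtColor(c['pixels'],cv2.COLOR_RGB2HSV)
k=(hsv[...,0]>3)&(hsv[...,0]<14)&(hsv[...,1]>150)&(W[...,2]>.12)&(W[...,2]<.19)
w=W[k];print(k.sum(),w.min(0),w.max(0))
tp=w[abs(w[:,2]-np.percentile(w[:,2],90))<.004];print('top',tp.mean(0),tp.min(0),tp.max(0))
E
python3 w.py w1b
```

```text
clock: 1.5
ee_pos: [0.4678, 0.127, 0.2315]
tool_rot: [0.701, -0.094, 0.701, 0.094]
wrist_force: [0.2, 0.6, -0.2]
gripper_width: 0.0854
1.5 [0.4678 0.127  0.2315] [-0.69  0.07  0.39  1.76 -0.03  1.32  1.54] [ 0.2  0.6 -0.2] 0.0854120965318933
[[ 5.000e-04 -2.643e-01  9.644e-01]
 [ 4.000e-04  9.644e-01  2.643e-01]
 [-1.000e+00  3.000e-04  6.000e-04]]
1018 [0.45003743 0.11321221 0.12825696] [0.47897226 0.14246587 0.1758383 ]
top [0.46434017 0.12264744 0.17362059] [0.45018363 0.11341302 0.17039756] [0.47897226 0.14246587 0.1758383 ]
```

View pics/w1b.png

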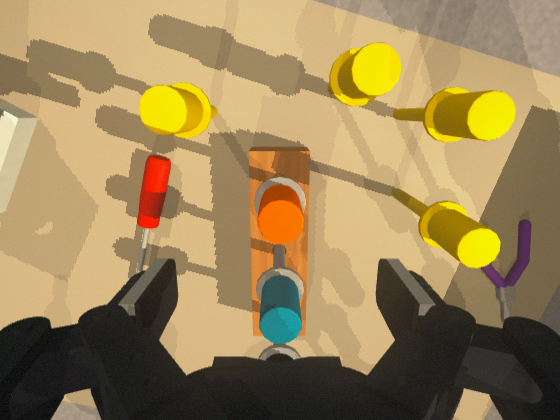

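The wrist view shows the orange knob centred between the fingers at (280,215), with both fingers clear of the teal and yellow spindles. I'll descend and grip.

```bash
python3 -m jog '[{"wx":0,"wy":0,"wz":0,"tx":30,"ty":1,"tz":-1,"jaw":0},{"wx":0,"wy":0,"wz":0,"tx":62,"ty":1,"tz":-1,"jaw":0},{"wx":0,"wy":0,"wz":0,"tx":84,"ty":1,"tz":-1,"jaw":0},{"wx":0,"wy":0,"wz":0,"tx":93,"ty":1,"tz":-1,"jaw":0},{"wx":0,"wy":0,"wz":0,"tx":93,"ty":1,"tz":-1,"jaw":100},{"wx":0,"wy":0,"wz":0,"tx":93,"ty":1,"tz":-1,"jaw":255},{"wx":0,"wy":0,"wz":0,"tx":93,"ty":1,"tz":-1,"jaw":255},{"wx":0,"wy":0,"wz":0,"tx":93,"ty":1,"tz":-1,"jaw":255},{"wx":0,"wy":0,"wz":0,"tx":93,"ty":1,"tz":-1,"jaw":255}]' 60; python3 w.py w2
```

```text
clock: 2.68
ee_pos: [0.4665, 0.1295, 0.1393]
tool_rot: [0.702, -0.093, 0.7, 0.094]
wrist_force: [-0.3, 0.0, 6.1]
gripper_width: 0.0289
2.675 [0.4665 0.1295 0.1393] [-0.68  0.15  0.38  1.89 -0.06  1.11  1.56] [-0.3  0.   6.1] 0.02886122520879651
[[ 1.700e-03 -2.623e-01  9.650e-01]
 [ 8.000e-04  9.650e-01  2.623e-01]
 [-1.000e+00  3.000e-04  1.900e-03]]
7027 [0.44992518 0.11106607 0.12049883] [0.52374141 0.16206986 0.18349684]
top [0.46349818 0.12783283 0.17380136] [0.44992518 0.11106607 0.17051495] [0.47996903 0.14524432 0.17815452]
```

View pics/w2.png

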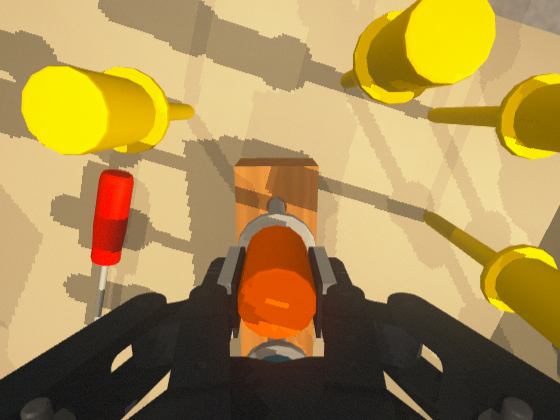

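The knob is held between the pads at 28.9 mm, with the flange below the fingertips. Next is a straight lift of 150 mm.

```bash
python3 -m jog '[{"wx":0,"wy":0,"wz":0,"tx":-15,"ty":0,"tz":0,"jaw":255},{"wx":0,"wy":0,"wz":0,"tx":-35,"ty":0,"tz":0,"jaw":255},{"wx":0,"wy":0,"wz":0,"tx":-65,"ty":0,"tz":0,"jaw":255},{"wx":0,"wy":0,"wz":0,"tx":-100,"ty":0,"tz":0,"jaw":255},{"wx":0,"wy":0,"wz":0,"tx":-130,"ty":0,"tz":0,"jaw":255},{"wx":0,"wy":0,"wz":0,"tx":-150,"ty":0,"tz":0,"jaw":255},{"wx":0,"wy":0,"wz":0,"tx":-150,"ty":0,"tz":0,"jaw":255}]'; python3 - <<'E'
from h import *
o=get_obs();print(o['ee_pos'],o['joint_positions'].round(2))
print(Ro.from_quat(np.roll(o['tool_rot'],-1)).as_matrix().round(4))
for n in('scene','top'): save(n+'1',read_camera(n))
E
```

```text
clock: 3.6
ee_pos: [0.4664, 0.1294, 0.2902]
tool_rot: [0.702, -0.093, 0.7, 0.094]
wrist_force: [0.2, 0.3, -2.0]
gripper_width: 0.0289
[0.46643832 0.12942627 0.29017294] [-0.7   0.04  0.38  1.66 -0.02  1.44  1.52]
[[ 2.800e-03 -2.623e-01  9.650e-01]
 [ 1.400e-03  9.650e-01  2.623e-01]
 [-1.000e+00  6.000e-04  3.100e-03]]
```

View pics/scene1.png

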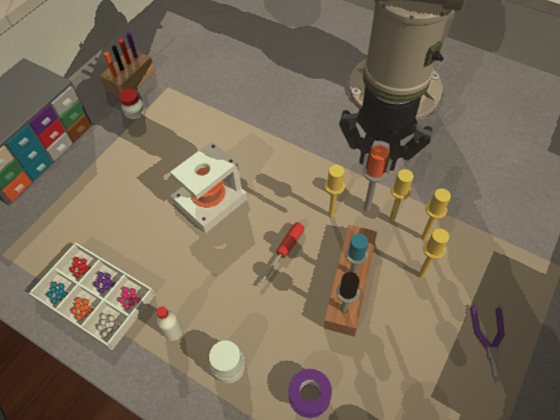

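The spindle is out of the rest, hanging upright at (375,165)–(370,205). Next I'll carry it over to the dispenser.

```bash
python3 -m jog '[{"wx":0,"wy":0,"wz":0,"tx":0,"ty":-25,"tz":-3,"jaw":255},{"wx":0,"wy":0,"wz":0,"tx":0,"ty":-70,"tz":-7,"jaw":255},{"wx":0,"wy":0,"wz":0,"tx":0,"ty":-120,"tz":-12,"jaw":255},{"wx":0,"wy":0,"wz":0,"tx":0,"ty":-170,"tz":-17,"jaw":255},{"wx":0,"wy":0,"wz":0,"tx":0,"ty":-220,"tz":-23,"jaw":255},{"wx":0,"wy":0,"wz":0,"tx":0,"ty":-265,"tz":-28,"jaw":255},{"wx":0,"wy":0,"wz":0,"tx":0,"ty":-305,"tz":-32,"jaw":255},{"wx":0,"wy":0,"wz":0,"tx":0,"ty":-325,"tz":-34,"jaw":255},{"wx":0,"wy":0,"wz":0,"tx":0,"ty":-336,"tz":-35,"jaw":255},{"wx":0,"wy":0,"wz":0,"tx":0,"ty":-336,"tz":-35,"jaw":255}]'; python3 - <<'E'
from h import *
import pickle
o=get_obs();print(o['ee_pos'],o['joint_positions'].round(2))
print(Ro.from_quat(np.roll(o['tool_rot'],-1)).as_matrix().round(4))
cs=read_camera('scene');ct=read_camera('top');_,cw=wristw()
pickle.dump((cs,ct,cw),open('c2.pkl','wb'))
a=cv2.resize(cs['pixels'][90:230,150:270],None,fx=4,fy=4,interpolation=2)
b=cv2.resize(ct['pixels'][140:280,330:410],None,fx=4,fy=4,interpolation=2)
cv2.imwrite('pics/c2.png',np.hstack([a,b])[:,:,::-1]);save('w3',cw)
E
```

```text
clock: 4.95
ee_pos: [0.5199, -0.2042, 0.2875]
tool_rot: [0.7, -0.093, 0.701, 0.093]
wrist_force: [0.2, -0.3, -1.8]
gripper_width: 0.0285
[ 0.51985667 -0.20419187  0.28748445] [-0.25  0.25  0.7   1.48 -0.16  1.47  2.29]
[[-1.600e-03 -2.616e-01  9.652e-01]
 [ 1.000e-04  9.652e-01  2.616e-01]
 [-1.000e+00  5.000e-04 -1.500e-03]]
```

View pics/c2.png

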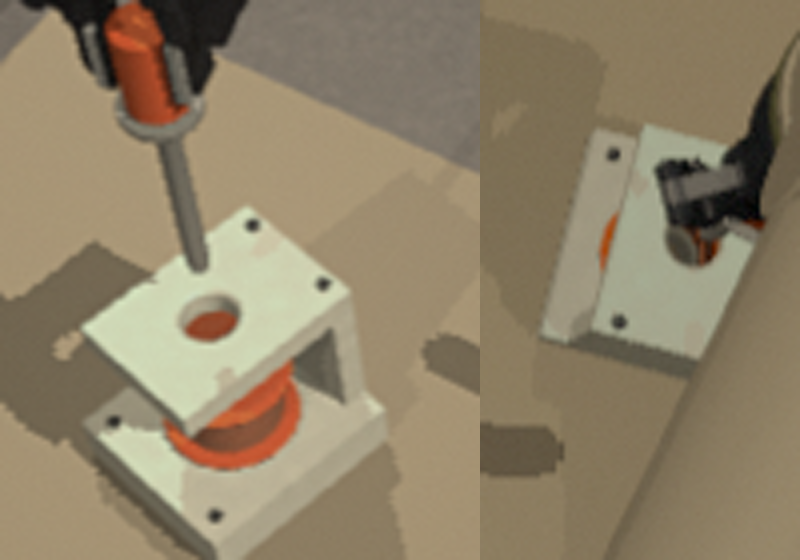

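View pics/w3.png

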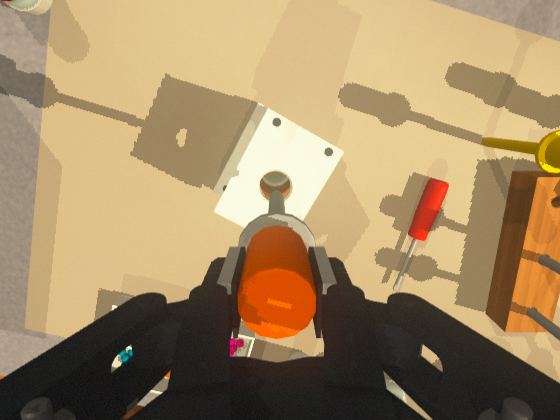

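```bash
cat > ax.py <<'E'
from h import *
import pickle
cs,ct,cw=pickle.load(open('c2.pkl','rb'))
T=np.array([.5199,-.2042])
for n,c in(('scene',cs),('wrist',cw)):
    W=world(c);C=-c['R'].T@c['t']
    m=(np.hypot(W[...,0]-T[0],W[...,1]-T[1])<.03)&(W[...,2]>.135)&(W[...,2]<.245)
    k,l,s,ce=cv2.connectedComponentsWithStats(m.astype(np.uint8))
    if k>1: m=l==1+np.argmax(s[1:,4])
    v,u=np.nonzero(m);w=W[m];print(n,m.sum(),w[:,2].min(),w[:,2].max())
    out=[]
    for r in np.unique(v):
        uu=u[v==r]
        if len(uu)<3: continue
        row=np.array([W[r,x] for x in uu]);mid=np.median(row,0)
        d=mid[:2]-C[:2];d/=np.linalg.norm(d)
        out.append([r,len(uu),uu.mean(),*mid, mid[0]+.006*d[0]*.9,mid[1]+.006*d[1]*.9])
    out=np.array(out)
    for x in out[::max(1,len(out)//12)]: print(x.round(4))
    g=(out[:,5]<.215)&(out[:,5]>.145)
    if g.sum()>4:
        for i in(6,7): 
            p=np.polyfit(out[g,5],out[g,i],1);print('axis',i,'at .15:',np.polyval(p,.15).round(4),'at .27:',np.polyval(p,.27).round(4),'deg',np.degrees(p[0]).round(2))
E
python3 ax.py
python3 - <<'E'
from h import *
import pickle
cs,ct,cw=pickle.load(open('c2.pkl','rb'))
W=world(cw);p=cw['pixels'].astype(int)
a=cv2.resize(cw['pixels'][90:250,200:360],None,fx=4,fy=4,interpolation=2);cv2.imwrite('pics/w3c.png',a[:,:,::-1])
a=cv2.resize(cs['pixels'][155:185,185:220],None,fx=16,fy=16,interpolation=0);cv2.imwrite('pics/s3c.png',a[:,:,::-1])
m=(np.hypot(W[...,0]-.52,W[...,1]+.204)<.05)&(abs(W[...,2]-.12)<.006)
print(np.median(W[m],0))
E
```

```text
scene 195 0.15610654525849255 0.24445053108048342
[128.       4.     192.75     0.5203  -0.2008   0.2437   0.5165  -0.2047]
[130.       6.     192.5      0.5237  -0.2013   0.2406   0.52    -0.2052]
[132.       7.     193.       0.5223  -0.2024   0.2344   0.5186  -0.2063]
[134.       6.     193.5      0.522   -0.2025   0.2284   0.5183  -0.2064]
[136.       7.     194.       0.5218  -0.2026   0.2225   0.5181  -0.2065]
[138.       6.     194.5      0.5232  -0.2009   0.2177   0.5195  -0.2048]
[140.       7.     195.       0.5227  -0.2018   0.2125   0.519   -0.2057]
[142.       6.     195.5      0.5222  -0.2023   0.2061   0.5185  -0.2062]
[144.       7.     196.       0.5215  -0.2029   0.1992   0.5178  -0.2069]
[ 1.460e+02  6.000e+00  1.965e+02  5.232e-01 -2.013e-01  1.950e-01
  5.195e-01 -2.052e-01]
[ 1.480e+02  7.000e+00  1.970e+02  5.225e-01 -2.019e-01  1.887e-01
  5.188e-01 -2.058e-01]
[ 1.500e+02  6.000e+00  1.975e+02  5.216e-01 -2.025e-01  1.816e-01
  5.178e-01 -2.064e-01]
[ 1.520e+02  7.000e+00  1.980e+02  5.227e-01 -2.017e-01  1.744e-01
  5.190e-01 -2.056e-01]
[ 1.540e+02  6.000e+
[... 1873 characters left out ...]
 2.070e+02  1.600e+01  2.765e+02  5.137e-01 -2.055e-01  2.111e-01
  5.189e-01 -2.040e-01]
[ 2.080e+02  1.600e+01  2.765e+02  5.137e-01 -2.054e-01  2.143e-01
  5.189e-01 -2.040e-01]
[ 2.090e+02  1.700e+01  2.760e+02  5.136e-01 -2.057e-01  2.164e-01
  5.188e-01 -2.043e-01]
[ 2.100e+02  1.700e+01  2.760e+02  5.137e-01 -2.057e-01  2.186e-01
  5.189e-01 -2.043e-01]
[ 2.110000e+02  1.500000e+01  2.759333e+02  5.139000e-01 -2.063000e-01
  2.213000e-01  5.191000e-01 -2.049000e-01]
[ 2.120e+02  5.000e+00  2.748e+02  5.155e-01 -2.092e-01  2.171e-01
  5.208e-01 -2.081e-01]
axis 6 at .15: 0.5187 at .27: 0.5194 deg 0.34
axis 7 at .15: -0.2041 at .27: -0.2041 deg 0.03
[ 0.5071523  -0.21090144  0.11900931]
```

View pics/w3c.png

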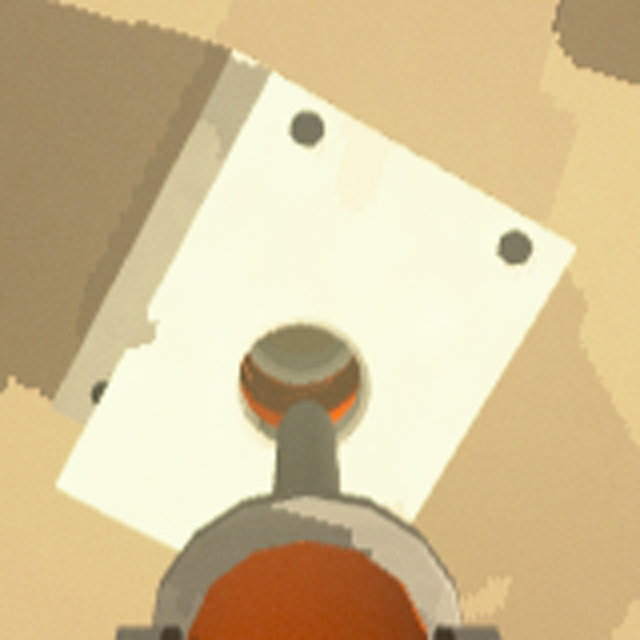

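View pics/s3c.png

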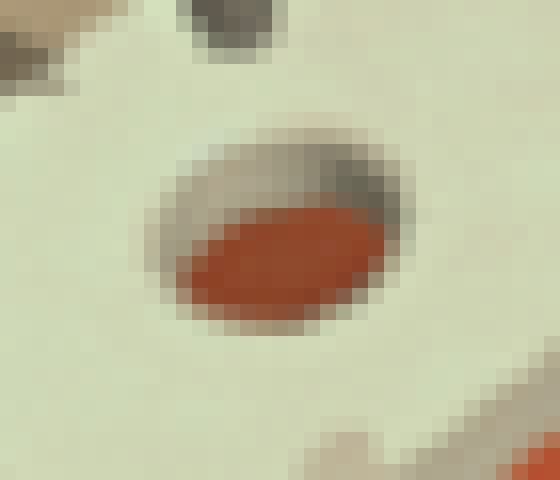

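```bash
python3 - <<'E'
from h import *
import pickle
cs,ct,cw=pickle.load(open('c2.pkl','rb'))
print(cast(cs,201.9,169.0,.12),cast(cs,201.9,169.6,.12))
for v in(184.5,185.5,186.5):print(cast(cw,275.9,v,.12))
print(cast(cw,275.9,169.2,.12),cast(cw,275.9,201,.12))
# scene: foot axis in same camera: shaft bottom ray
print(cast(cs,199,156,.1624))
E
```

```text
[ 0.52135895 -0.20373126  0.12      ] [ 0.52257451 -0.20285482  0.12      ]
[ 0.51795738 -0.20458266  0.12      ]
[ 0.51888628 -0.20433026  0.12      ]
[ 0.51981671 -0.20407744  0.12      ]
[ 0.50393331 -0.20839337  0.12      ] [ 0.53348219 -0.20036417  0.12      ]
[ 0.52123822 -0.20306264  0.1624    ]
```

The wrist view shows the shaft (u≈276) lined up with the bore centre (275.9,185.5). The fixed cameras suggest about 1 mm more in +tz, so I'll split the difference and go down to just above where the cone enters.

```bash
python3 -m jog '[{"wx":0,"wy":0,"wz":0,"tx":10,"ty":0,"tz":1,"jaw":255},{"wx":0,"wy":0,"wz":0,"tx":25,"ty":0,"tz":1,"jaw":255},{"wx":0,"wy":0,"wz":0,"tx":40,"ty":0,"tz":1,"jaw":255},{"wx":0,"wy":0,"wz":0,"tx":55,"ty":0,"tz":1,"jaw":255},{"wx":0,"wy":0,"wz":0,"tx":70,"ty":0,"tz":1,"jaw":255},{"wx":0,"wy":0,"wz":0,"tx":85,"ty":0,"tz":1,"jaw":255},{"wx":0,"wy":0,"wz":0,"tx":100,"ty":0,"tz":1,"jaw":255},{"wx":0,"wy":0,"wz":0,"tx":110,"ty":0,"tz":1,"jaw":255},{"wx":0,"wy":0,"wz":0,"tx":120,"ty":0,"tz":1,"jaw":255},{"wx":0,"wy":0,"wz":0,"tx":128,"ty":0,"tz":1,"jaw":255}]'; python3 - <<'E'
from h import *
import pickle
cs=read_camera('scene');o,cw=wristw();print(o['ee_pos'],Ro.from_quat(np.roll(o['tool_rot'],-1)).as_matrix().round(4)[:,0])
pickle.dump((cs,cw),open('c3.pkl','wb'))
a=cv2.resize(cs['pixels'][110:230,150:250],None,fx=4,fy=4,interpolation=2)
b=cv2.resize(cw['pixels'][110:230,225:325],None,fx=4,fy=4,interpolation=2)
cv2.imwrite('pics/c3.png',np.hstack([a,b])[:,:,::-1])
E
```

```text
clock: 6.35
ee_pos: [0.5212, -0.2038, 0.1598]
tool_rot: [0.701, -0.094, 0.701, 0.094]
wrist_force: [-1.3, 1.0, -0.7]
gripper_width: 0.0286
[ 0.52073165 -0.20361347  0.15881847] [-1.3e-03  2.0e-04 -1.0e+00]
```

View pics/c3.png

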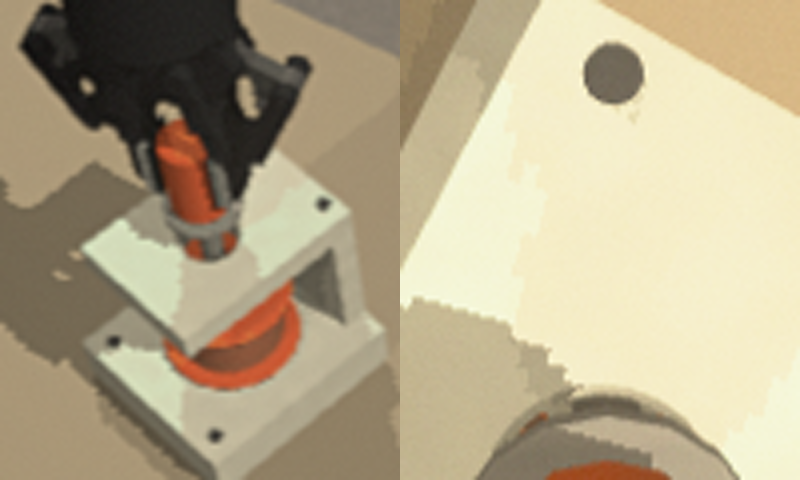

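The shaft is inside the bore and roughly central: in the scene crop it is at x≈213, with the hole spanning 180–240. I'll continue slowly.

```bash
python3 -m jog '[{"wx":0,"wy":0,"wz":0,"tx":3,"ty":0,"tz":0,"jaw":255},{"wx":0,"wy":0,"wz":0,"tx":6,"ty":0,"tz":0,"jaw":255},{"wx":0,"wy":0,"wz":0,"tx":9,"ty":0,"tz":0,"jaw":255},{"wx":0,"wy":0,"wz":0,"tx":12,"ty":0,"tz":0,"jaw":255},{"wx":0,"wy":0,"wz":0,"tx":12,"ty":0,"tz":0,"jaw":255}]'
```

```text
clock: 7.08
ee_pos: [0.521, -0.2037, 0.148]
tool_rot: [0.701, -0.094, 0.701, 0.094]
wrist_force: [0.3, 0.1, -1.9]
gripper_width: 0.0286
```

Force is just the spindle's weight, so nothing is touching. I'll go down another 8 mm.

```bash
python3 -m jog '[{"wx":0,"wy":0,"wz":0,"tx":2,"ty":0,"tz":0,"jaw":255},{"wx":0,"wy":0,"wz":0,"tx":4,"ty":0,"tz":0,"jaw":255},{"wx":0,"wy":0,"wz":0,"tx":6,"ty":0,"tz":0,"jaw":255},{"wx":0,"wy":0,"wz":0,"tx":8,"ty":0,"tz":0,"jaw":255},{"wx":0,"wy":0,"wz":0,"tx":8,"ty":0,"tz":0,"jaw":255}]'; python3 - <<'E'
from h import *
cs=read_camera('scene');o,cw=wristw();print(o['ee_pos'],o['wrist_force'])
a=cv2.resize(cs['pixels'][110:230,150:250],None,fx=4,fy=4,interpolation=2)
b=cv2.resize(cw['pixels'][110:230,225:325],None,fx=4,fy=4,interpolation=2)
cv2.imwrite('pics/c4.png',np.hstack([a,b])[:,:,::-1])
E
```

```text
clock: 7.7
ee_pos: [0.521, -0.2038, 0.1401]
tool_rot: [0.701, -0.094, 0.701, 0.094]
wrist_force: [-0.3, 0.0, -1.3]
gripper_width: 0.0289
[ 0.52110336 -0.20380309  0.14020708] [ 0.39988139  0.72253061 -1.62100198]
```

View pics/c4.png

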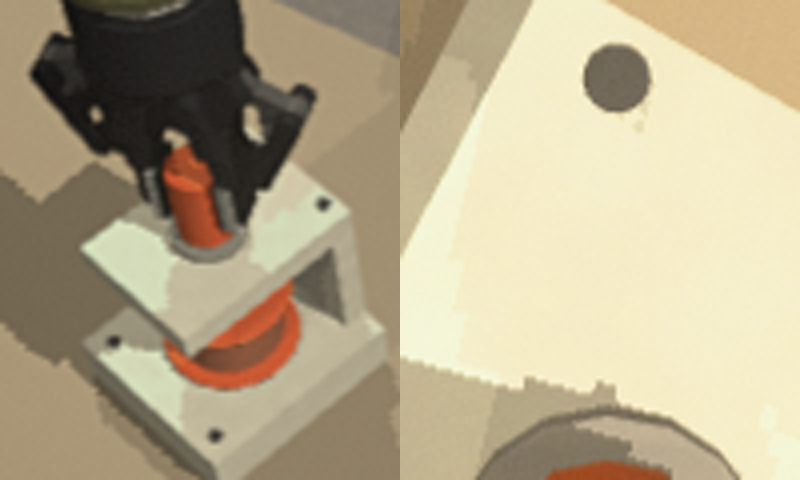

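The flange is about 3 mm above the arm with no contact force. I'll lower it in 1 mm steps until it touches.

```bash
python3 -m jog '[{"wx":0,"wy":0,"wz":0,"tx":1,"ty":0,"tz":0,"jaw":255},{"wx":0,"wy":0,"wz":0,"tx":2,"ty":0,"tz":0,"jaw":255},{"wx":0,"wy":0,"wz":0,"tx":2,"ty":0,"tz":0,"jaw":255}]'
```

```text
clock: 8.18
ee_pos: [0.5211, -0.2038, 0.1382]
tool_rot: [0.701, -0.094, 0.701, 0.094]
wrist_force: [-0.9, -0.9, -1.2]
gripper_width: 0.0287
```

```bash
python3 -m jog '[{"wx":0,"wy":0,"wz":0,"tx":1,"ty":0,"tz":0,"jaw":255},{"wx":0,"wy":0,"wz":0,"tx":1,"ty":0,"tz":0,"jaw":255}]'
```

```text
clock: 8.43
ee_pos: [0.5212, -0.2039, 0.1374]
tool_rot: [0.701, -0.094, 0.701, 0.094]
wrist_force: [0.3, -0.1, -0.1]
gripper_width: 0.0285
```

```bash
python3 -m jog '[{"wx":0,"wy":0,"wz":0,"tx":1,"ty":0,"tz":0,"jaw":255},{"wx":0,"wy":0,"wz":0,"tx":1,"ty":0,"tz":0,"jaw":255}]'
```

```text
clock: 8.68
ee_pos: [0.5213, -0.2039, 0.1374]
tool_rot: [0.701, -0.093, 0.701, 0.094]
wrist_force: [-3.8, 2.3, 9.9]
gripper_width: 0.0283
```

It touched at TCP z 0.1374, matching the 0.1373 I expected for home, with about 10 N of contact. Releasing now.

```bash
python3 -m jog '[{"wx":0,"wy":0,"wz":0,"tx":0,"ty":0,"tz":0,"jaw":120},{"wx":0,"wy":0,"wz":0,"tx":0,"ty":0,"tz":0,"jaw":60},{"wx":0,"wy":0,"wz":0,"tx":0,"ty":0,"tz":0,"jaw":0},{"wx":0,"wy":0,"wz":0,"tx":0,"ty":0,"tz":0,"jaw":0},{"wx":0,"wy":0,"wz":0,"tx":0,"ty":0,"tz":0,"jaw":0},{"wx":0,"wy":0,"wz":0,"tx":0,"ty":0,"tz":0,"jaw":0}]'
```

```text
clock: 9.43
ee_pos: [0.5211, -0.2038, 0.1362]
tool_rot: [0.701, -0.094, 0.701, 0.094]
wrist_force: [-0.4, 0.0, -0.1]
gripper_width: 0.0855
```

```bash
python3 -m jog '[{"wx":0,"wy":0,"wz":0,"tx":-15,"ty":0,"tz":0,"jaw":0},{"wx":0,"wy":0,"wz":0,"tx":-40,"ty":0,"tz":0,"jaw":0},{"wx":0,"wy":0,"wz":0,"tx":-75,"ty":0,"tz":0,"jaw":0},{"wx":0,"wy":0,"wz":0,"tx":-115,"ty":0,"tz":0,"jaw":0},{"wx":0,"wy":0,"wz":0,"tx":-150,"ty":0,"tz":0,"jaw":0},{"wx":0,"wy":0,"wz":0,"tx":-150,"ty":50,"tz":0,"jaw":0},{"wx":0,"wy":0,"wz":0,"tx":-150,"ty":100,"tz":0,"jaw":0},{"wx":0,"wy":0,"wz":0,"tx":-150,"ty":150,"tz":0,"jaw":0},{"wx":0,"wy":0,"wz":0,"tx":-150,"ty":150,"tz":0,"jaw":0}]'; python3 - <<'E'
from h import *
import pickle
cs=read_camera('scene');ct=read_camera('top');save('scene5',cs);pickle.dump((cs,ct),open('c5.pkl','wb'))
a=cv2.resize(cs['pixels'][110:230,150:250],None,fx=4,fy=4,interpolation=2)
b=cv2.resize(ct['pixels'][150:250,330:420],None,fx=4,fy=4,interpolation=2);b=np.vstack([b,np.zeros((80,360,3),np.uint8)])
cv2.imwrite('pics/c5.png',np.hstack([a,b])[:,:,::-1])
for c in(cs,ct):
    W=world(c);m=(np.hypot(W[...,0]-.52,W[...,1]+.204)<.022)&(W[...,2]>.13)&(W[...,2]<.2);w=W[m];tp=w[w[:,2]>np.percentile(w[:,2],95)-.004]
    print(m.sum(),np.percentile(w[:,2],97),tp.min(0),tp.max(0),tp.mean(0))
    # flatness of knob top / flange
    f=(np.hypot(W[...,0]-.52,W[...,1]+.204)<.022)&(W[...,2]>.121)&(W[...,2]<.13)
    print('flange z',np.percentile(W[f][:,2],[5,50,95]))
    p=np.linalg.lstsq(np.c_[tp[:,:2]-tp[:,:2].mean(0),np.ones(len(tp))],tp[:,2],rcond=None)[0];print('top tilt',p)
E
```

```text
clock: 10.55
ee_pos: [0.4815, -0.0548, 0.2874]
tool_rot: [0.701, -0.095, 0.7, 0.097]
wrist_force: [-0.1, -0.1, -0.8]
gripper_width: 0.0854
339 0.17433456802258393 [ 0.50646023 -0.22033812  0.16984476] [ 0.53620115 -0.19055078  0.17686905] [ 0.52101588 -0.2044683   0.17225812]
flange z [0.12144829 0.12418754 0.12866416]
top tilt [-0.00876524  0.00282563  0.17225812]
24 0.17617882842883187 [ 0.51013162 -0.21742263  0.17221566] [ 0.52970647 -0.21308469  0.17620567] [ 0.52023341 -0.21485891  0.17415048]
flange z [0.12517782 0.12543349 0.12568916]
top tilt [0.0469778  0.35970671 0.17415048]
```

View pics/c5.png

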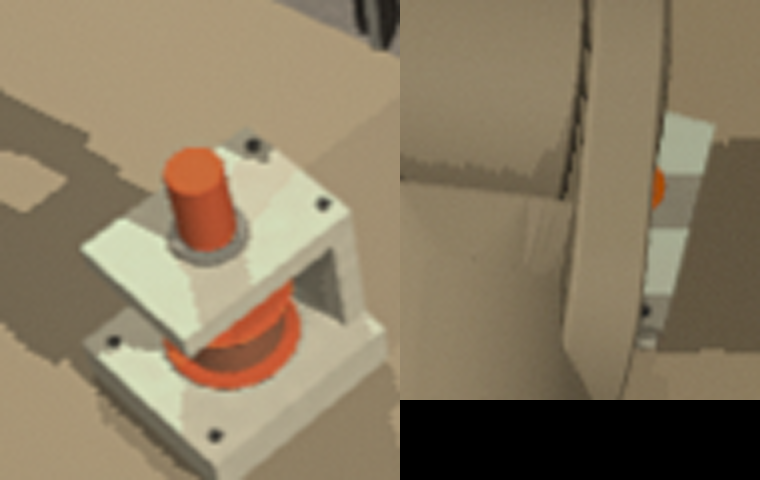

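View pics/scene5.png

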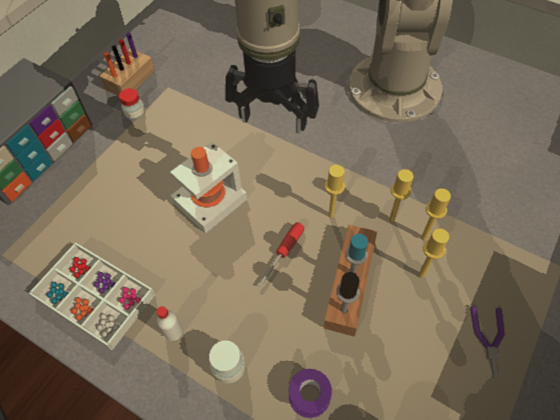

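The scene view shows the orange spindle upright with its flange flat on the arm (crop (207,235)). The knob top is at 0.174 m, 2 mm below its height in the rest as expected, and tilt is about 0.5°. Teal and black are in the rest, and the yellows haven't moved.

```bash
python3 -c "
from rig import *
print(close_job())"
```

```text
the job is handed in; nothing more can be done
None
```

The orange spindle is home in the dispenser, and I handed the job in at about 10.7 s of the 38 s allowed. I gripped it by the knob and lifted it straight out of the rest. I then lowered it through the arm, the spool and the base, and held it until the flange touched at about 10 N. After that I opened the gripper and backed away.

**Last checks (scene camera):**
- **Seating:** the flange lies flat on the arm. The knob top is at 0.174 m, about 2 mm below its height in the rest, as expected for home. Tilt is about 0.5°.
- **Contact height:** the flange touched at tool height 0.1374 m; I had predicted 0.1373 m.
- **Everything else:** the black and teal spindles are still in the rest, the yellow look-alikes are where they were, and the robot is clear of everything.

**What disagreed or failed:**
- **Bore position:** the cameras differed by 2–3 mm. I aimed between them, and the shaft's clearance and the cone took up the rest.
- **Top camera:** the arm blocked its final view, so that reading was unusable and the final check rests on the scene camera alone.
- **First move:** my first move command was refused for missing keys. The arm didn't move.

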